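# Clip the lid down on the keepsake box

### The arm

A 6-joint arm with a two-finger parallel gripper is mounted at the origin on the work surface. World frame = base frame: x ahead of the robot, y to its left, z up, the work surface at z = 0. Lengths are in m, angles in rad, forces in N, time in s.
With the tool pointing down it reaches from about 0.375 to 0.9 m from the base axis. Payload 3.1 kg.
Tool frame: the origin (TCP) lies between the finger pads; the fingertips stand 8 mm ahead of it and the grasp point (between the pads) lies 11 mm behind it; z points along the fingers, y is the line along which they close (so a half turn about z gives the same grasp; the last joint's range is limited). The gripper opens to 87 mm and grips with 3 to 60 N. Pads are 19 mm wide; open, the fingers measure 117 mm over their backs; the gripper's body (75 mm by 190 mm) begins 51 mm behind the grasp point.
Start: joints at [1.087, 0.527, 1.433, -0, 1.181, -0.178], TCP at [0.188, 0.596, 0.231] pointing down, gripper open.
Joint ranges: [-3.08, 3.08], [-0.75, 2.2], [0.22, 2.44], [-1.43, 4.57], [0, 2.65], [-2.85, 2.85]. Speed limits (rad/s): [2.79, 2.79, 3.14, 3.14, 3.14, 3.14].

### API

Orientations are given as a unit quaternion [x, y, z, w].
In Python, from rig import robot, vision, job gives the robot as it stands.
- The arm moves only by the shell command python3 -m handwheel 'ROWS' [OPENING] [FORCE]. ROWS is JSON, a list of rows, each a list of 4 numbers: the shift along the tool's x, y, z as a fraction of full scale, then the turn about the tool's z as a fraction of full scale. A call has 1 to 20 rows; each row is the pose to reach, as a shift and turn from the pose commanded when the call began, along the tool's axes at that moment, turning the shorter way round; what a row does not reach only later rows make up. Full scale, the value 1, is 300 mm for a shift and 2 pi rad for a turn. A row lasts 1/12 s, in which the tool goes at most 41.7 mm and 7.16 degrees, less where a joint would pass 70% of its speed; a pose out of reach is approached as far as the arm can. A call with a number of a shift or a turn outside -1 to 1 is refused whole. A call with a gripper value outside its range is refused whole. OPENING is the opening in per cent of the stroke, from 0 (shut) to 100 (fully open), set as the call begins (- or left out, the last holds). The fingers move at their own pace and stop on an object; FORCE is the grip in N (left out, the last holds). Time passes only in rows, so rows that repeat a pose let the fingers close. It gives the time, the measured TCP pose, the force, the opening and the grip force at its end, in the units of the state.
- robot.get_obs(): the state, without advancing time (a new reading comes with each control period).
- vision.camera(name): name is "scene" or "top" or "wrist"; returns a dict with "frame" (480x640x3 uint8, red, green, blue), "K" (3x3 intrinsics, pixels), "k1" (the pictures are not rectified: a ray, as slopes to the right and down, at radius r is drawn at 1 + k1 r^2 times it, then the intrinsics apply), "cam_to_world" (4x4, takes a point from camera to world coordinates); the wrist camera has in their place "hand_eye" (4x4, takes a point from camera to tool coordinates, whose origin is the TCP and whose axes are the flange's). Camera axes: x right, y down, z forward; pixel columns grow to the right and rows downward; lengths in m; the calibration is good to about 2 mm. A picture is of the moment at which its call begins: read the wrist's pose just before it. There is no depth.
- job.hand_in(): hands the job in; it is judged then, once.
Trained networks look in the newest picture that a camera, given by its name, has taken for a name from the list of things; names that differ only in an ending like _2 or _b are one class to them, and where a whole thing is asked for, a point or a joint stands for the part that bears it (a point fixed in the world has none). Each returns a list of dicts, best first, with "conf" (0 to 1); they miss things now and then, are a little off and sometimes report something else, mostly with a low value. They report only what shows in the picture. A call takes as long as a camera call.
- vision.look_for(camera, label): "point" ([row, column] in pixels, amid what is visible of it).
- vision.outline_of(camera, label): "mask" (480x640 bool, what is visible of it) and "point" ([row, column] in pixels, amid what is visible of it).
The state is a dict: "time": time; "q": joint angles; "joint_velocities": joint speeds; "joint_torque": joint torques, N m; "position": TCP position; "tool_rot": TCP orientation; "ft_force": force on the tool from outside, world axes, zero at the start; "moment": the same for the moment, N m; "grip_width": finger opening in m; "grip_force": force on a finger pad.
Only numpy, scipy, OpenCV 4.12 (cv2) and the standard library are available. Lean on these libraries where they do the work, as an engineer would, in place of code of your own. Each camera call takes 0.05 s, during which the arm holds its last target. There are 200 camera calls.

### The job

Put the white lid on the clear keepsake box and close it airtight: take the lid by its grip bar and lower it gently and squarely into the mouth, all four blue clips still open. Then press the clips down one at a time until each snaps home under the rim, working from corner to opposite corner (the second clip is the one diagonally across from the first, then the remaining two) so that the seal goes down evenly. Press with care, only as hard as the snap needs (a clip cracks at 25 N), leave everything else on the desk where it is, and let go.

Things in the scene. Friction and masses are not known exactly. Their poses are not given: they have to be found in the camera images.
- box: Clear airtight keepsake box, open on top, standing on the desk on grippy feet (it does not slide). Origin: centre of its underside; x across its short side, y along its long side, z up. Walls 140 x 200 mm outside, mouth 134 x 194 mm inside. Old prints and a film can inside stay below 55 mm.
- box_rim (a point): Centre of the box's mouth, level with the flat rim, 90 mm above the desk. A collar round the mouth, 152 x 212 mm outside, reaches from the rim down to 78 mm above the desk and stands 6 mm proud of the walls; the clip hooks catch under its lower edge. A springy black gasket stands 3 mm above the rim and gives some 3.5 N per mm at each clip.
- lid: White lid, about 0.3 kg, lying right way up on the desk beside the box. Origin: centre of its underside; x across its short side, y along its long side, z up; fits either way round. Plug 131.6 x 191.6 mm, 10 mm deep, foot bevelled; flange 150 x 210 mm, z = 10 to 15 mm. Laid squarely on the box its origin is about 82.9 mm above the box's, 81.2 mm with all clips home, 80 mm pressed hard down.
- lid_grip (a point): Middle of the lid's grip bar, 40 mm above the lid's origin. The bar is 18 mm wide (across the lid's x), 100 mm long (along y) and 14 mm thick, with 18 mm of free space under it between two end posts.
- clip_a: Blue slick plastic clip a, 34 mm wide, hinged on the lid at its -x +y corner. Origin: middle of its hinge, at x -56, y +62, z 19 mm from the lid's origin. Own x: from hinge to free edge (outward, level when closed; outward and up while open), y along the hinge. Arm 4 mm thick, 26.5 mm long, its closed top 2 mm above the hinge; then a springy leg at a right angle, 26 mm long, with a hook.
- clip_b: Blue slick plastic clip b, 34 mm wide, hinged on the lid at its -x -y corner. Origin: middle of its hinge, at x -56, y -62, z 19 mm from the lid's origin. Own x: from hinge to free edge (outward, level when closed; outward and up while open), y along the hinge. Arm 4 mm thick, 26.5 mm long, its closed top 2 mm above the hinge; then a springy leg at a right angle, 26 mm long, with a hook.
- clip_c: Blue slick plastic clip c, 34 mm wide, hinged on the lid at its +x -y corner. Origin: middle of its hinge, at x +56, y -62, z 19 mm from the lid's origin. Own x: from hinge to free edge (outward, level when closed; outward and up while open), y along the hinge. Arm 4 mm thick, 26.5 mm long, its closed top 2 mm above the hinge; then a springy leg at a right angle, 26 mm long, with a hook.
- clip_d: Blue slick plastic clip d, 34 mm wide, hinged on the lid at its +x +y corner. Origin: middle of its hinge, at x +56, y +62, z 19 mm from the lid's origin. Own x: from hinge to free edge (outward, level when closed; outward and up while open), y along the hinge. Arm 4 mm thick, 26.5 mm long, its closed top 2 mm above the hinge; then a springy leg at a right angle, 26 mm long, with a hook.
- hinge_a (a joint): Swing of clip a, rad: 0 fully down, growing as it opens (0.6 to 1.0 at first; stays where left). Pressed straight down 20 mm outward of its hinge it swings freely at 1 to 3 N; over the last 5 mm the hook rides down the collar, resistance rising to some 11 to 18 N, snaps under, and about 1 mm further the arm and lid stop hard.
- hinge_b (a joint): Swing of clip b, rad: 0 fully down, growing as it opens (0.6 to 1.0 at first; stays where left). Pressed straight down 20 mm outward of its hinge it swings freely at 1 to 3 N; over the last 5 mm the hook rides down the collar, resistance rising to some 11 to 18 N, snaps under, and about 1 mm further the arm and lid stop hard.
- hinge_c (a joint): Swing of clip c, rad: 0 fully down, growing as it opens (0.6 to 1.0 at first; stays where left). Pressed straight down 20 mm outward of its hinge it swings freely at 1 to 3 N; over the last 5 mm the hook rides down the collar, resistance rising to some 11 to 18 N, snaps under, and about 1 mm further the arm and lid stop hard.
- hinge_d (a joint): Swing of clip d, rad: 0 fully down, growing as it opens (0.6 to 1.0 at first; stays where left). Pressed straight down 20 mm outward of its hinge it swings freely at 1 to 3 N; over the last 5 mm the hook rides down the collar, resistance rising to some 11 to 18 N, snaps under, and about 1 mm further the arm and lid stop hard.
- hook_a (a point): Inner upper edge of clip a's hook, in the middle. Snapped home it lies under the collar, 78 mm or less above the box's underside; let go before the snap, the clip springs back up to 0.05 rad or more.
- hook_b (a point): Inner upper edge of clip b's hook, in the middle. Snapped home it lies under the collar, 78 mm or less above the box's underside; let go before the snap, the clip springs back up to 0.05 rad or more.
- hook_c (a point): Inner upper edge of clip c's hook, in the middle. Snapped home it lies under the collar, 78 mm or less above the box's underside; let go before the snap, the clip springs back up to 0.05 rad or more.
- hook_d (a point): Inner upper edge of clip d's hook, in the middle. Snapped home it lies under the collar, 78 mm or less above the box's underside; let go before the snap, the clip springs back up to 0.05 rad or more.
- can: Bystander, loose: drink can, pink and green, 66 mm across, 115 mm tall. Origin: centre of its underside.
- mug: Bystander, loose: blue mug, 80 mm across, 90 mm tall. Origin: centre of its underside.
- loupe: Bystander, loose: black magnifier loupe, 54 mm across, 46 mm tall. Origin: centre of its underside.
- film_a: Bystander, loose: grey film can, 34 mm across, 51 mm tall. Origin: centre of its underside.
- film_b: Bystander, loose: yellow film can, 34 mm across, 51 mm tall. Origin: centre of its underside.
- book: Bystander, loose: small red book lying flat, 156 x 116 x 24 mm. Origin: centre of its underside.
- brush: Bystander, loose: dusting brush lying flat. Origin: centre of its underside at mid length.

How it is judged:
On the way, in this order (a step that is already met when the one before it is completed fails the run):
1. the lid sits squarely in the mouth of the box, all four clips still open (horizontal distance between lid and box below 0.004 m and z of lid in the frame of box below 0.0838 m and angle between lid's own z axis and vertical below 0.015 rad and angle between the x axis of lid and the x axis of box, either way round below 0.03 rad and value of joint each of hinge_a, hinge_b, hinge_c, hinge_d above 0.2 rad), for 0.2 s.
2. one clip has snapped home, the other three are not ((((z of hook_a in the frame of box below 0.0785 m and value of joint hinge_a below 0.1 rad) and not (z of hook_b in the frame of box below 0.0785 m and value of joint hinge_b below 0.1 rad) and not (z of hook_c in the frame of box below 0.0785 m and value of joint hinge_c below 0.1 rad) and not (z of hook_d in the frame of box below 0.0785 m and value of joint hinge_d below 0.1 rad)) or (not (z of hook_a in the frame of box below 0.0785 m and value of joint hinge_a below 0.1 rad) and (z of hook_b in the frame of box below 0.0785 m and value of joint hinge_b below 0.1 rad) and not (z of hook_c in the frame of box below 0.0785 m and value of joint hinge_c below 0.1 rad) and not (z of hook_d in the frame of box below 0.0785 m and value of joint hinge_d below 0.1 rad)) or (not (z of hook_a in the frame of box below 0.0785 m and value of joint hinge_a below 0.1 rad) and not (z of hook_b in the frame of box below 0.0785 m and value of joint hinge_b below 0.1 rad) and (z of hook_c in the frame of box below 0.0785 m and value of joint hinge_c below 0.1 rad) and not (z of hook_d in the frame of box below 0.0785 m and value of joint hinge_d below 0.1 rad)) or (not (z of hook_a in the frame of box below 0.0785 m and value of joint hinge_a below 0.1 rad) and not (z of hook_b in the frame of box below 0.0785 m and value of joint hinge_b below 0.1 rad) and not (z of hook_c in the frame of box below 0.0785 m and value of joint hinge_c below 0.1 rad) and (z of hook_d in the frame of box below 0.0785 m and value of joint hinge_d below 0.1 rad)))), for 0.2 s.
3. the clip diagonally opposite has snapped home too, the other two are not ((((z of hook_a in the frame of box below 0.0785 m and value of joint hinge_a below 0.1 rad) and not (z of hook_b in the frame of box below 0.0785 m and value of joint hinge_b below 0.1 rad) and (z of hook_c in the frame of box below 0.0785 m and value of joint hinge_c below 0.1 rad) and not (z of hook_d in the frame of box below 0.0785 m and value of joint hinge_d below 0.1 rad)) or (not (z of hook_a in the frame of box below 0.0785 m and value of joint hinge_a below 0.1 rad) and (z of hook_b in the frame of box below 0.0785 m and value of joint hinge_b below 0.1 rad) and not (z of hook_c in the frame of box below 0.0785 m and value of joint hinge_c below 0.1 rad) and (z of hook_d in the frame of box below 0.0785 m and value of joint hinge_d below 0.1 rad)))), for 0.2 s.
At the end, for the whole second after the job is handed in: all four hooks are snapped under the collar (hook edge at most 78.5 mm above the box's underside, hinge below 0.1 rad), the lid sits level (0.015 rad) and square (0.03 rad) in the mouth, its origin within 4 mm of the box's axis and at most 83.8 mm above its underside, at rest and released (z of each of hook_a, hook_b, hook_c, hook_d in the frame of box below 0.0785 m and value of joint each of hinge_a, hinge_b, hinge_c, hinge_d below 0.1 rad and horizontal distance between lid and box below 0.004 m and z of lid in the frame of box below 0.0838 m and angle between lid's own z axis and vertical below 0.015 rad and angle between the x axis of lid and the x axis of box, either way round below 0.03 rad and linear speed of lid below 0.02 m/s); the robot touches nothing.
It fails at once if a clip is pushed by the fingers with more than 25 N and cracks (contact force between the fingers and clip_a above 25 N or contact force between the fingers and clip_b above 25 N or contact force between the fingers and clip_c above 25 N or contact force between the fingers and clip_d above 25 N).
It fails at once if two clips of the same side or end are snapped home while the other two are not (out of opposite-corner order) (((z of hook_a in the frame of box below 0.0785 m and value of joint hinge_a below 0.1 rad) and (z of hook_b in the frame of box below 0.0785 m and value of joint hinge_b below 0.1 rad) and not (z of hook_c in the frame of box below 0.0785 m and value of joint hinge_c below 0.1 rad) and not (z of hook_d in the frame of box below 0.0785 m and value of joint hinge_d below 0.1 rad)) or (not (z of hook_a in the frame of box below 0.0785 m and value of joint hinge_a below 0.1 rad) and (z of hook_b in the frame of box below 0.0785 m and value of joint hinge_b below 0.1 rad) and (z of hook_c in the frame of box below 0.0785 m and value of joint hinge_c below 0.1 rad) and not (z of hook_d in the frame of box below 0.0785 m and value of joint hinge_d below 0.1 rad)) or (not (z of hook_a in the frame of box below 0.0785 m and value of joint hinge_a below 0.1 rad) and not (z of hook_b in the frame of box below 0.0785 m and value of joint hinge_b below 0.1 rad) and (z of hook_c in the frame of box below 0.0785 m and value of joint hinge_c below 0.1 rad) and (z of hook_d in the frame of box below 0.0785 m and value of joint hinge_d below 0.1 rad)) or ((z of hook_a in the frame of box below 0.0785 m and value of joint hinge_a below 0.1 rad) and not (z of hook_b in the frame of box below 0.0785 m and value of joint hinge_b below 0.1 rad) and not (z of hook_c in the frame of box below 0.0785 m and value of joint hinge_c below 0.1 rad) and (z of hook_d in the frame of box below 0.0785 m and value of joint hinge_d below 0.1 rad))).
It fails at once if the lid is dropped or rammed into the mouth (it enters faster than 0.4 m/s) instead of being lowered (horizontal distance between lid and box below 0.03 m and z of lid in the frame of box below 0.095 m and linear speed of lid above 0.4 m/s).
It fails at once if another thing on the desk is shoved more than 20 mm or tipped (distance of any of can, mug, loupe, film_a, film_b, book, brush from where it was at the start of the episode above 0.02 m or angle between any of can, mug, loupe, film_a, film_b, book's own z axis and vertical above 0.3 rad).
It also fails if it takes over 70 s, if anything falls off the work surface, if the arm or the gripper's body presses on something with over 40 N, if the wrist force passes 120 N, or if a joint passes its speed limit or range.

## Working session

There is one attempt and no reset: what is moved stays moved. The work goes in short steps, Python scripts to look and compute and a shell command to move; the robot and the scene stay as the last step left them, time stands still between calls to the robot, and variables do not carry over. Pictures are saved under pics/ and viewed, at most 10 in all, crops included, and the job is handed in when it is done.

```bash
mkdir -p pics; ls
cat > h.py <<'E'
import numpy as np, cv2
from rig import robot, vision, job
from scipy.spatial.transform import Rotation as R
def cam(n):
    o=robot.get_obs(); c=vision.camera(n)
    if 'hand_eye' in c:
        T=np.eye(4);T[:3,:3]=R.from_quat(o['tool_rot']).as_matrix();T[:3,3]=o['position']
        c['T']=T@np.array(c['hand_eye'])
    else: c['T']=np.array(c['cam_to_world'])
    return c
def px2w(c,rc,z):
    "[(row,col)] -> world points on plane z"
    K=np.array(c['K']);rc=np.atleast_2d(np.array(rc,float))
    u=cv2.undistortPoints(rc[:,None,::-1].copy(),K,np.array([c['k1'],0,0,0.]))[:,0]
    d=np.c_[u,np.ones(len(u))]@c['T'][:3,:3].T
    t=c['T'][:3,3]
    return t+d*((z-t[2])/d[:,2])[:,None]
def w2px(c,P):
    Ti=np.linalg.inv(c['T']);P=np.atleast_2d(P)
    p=cv2.projectPoints(P.astype(float),cv2.Rodrigues(Ti[:3,:3])[0],Ti[:3,3],np.array(c['K']),np.array([c['k1'],0,0,0.]))[0][:,0]
    return p[:,::-1]
def save(c,n): cv2.imwrite('pics/'+n,cv2.cvtColor(c['frame'],cv2.COLOR_RGB2BGR))
E
python3 - <<'E'
from h import *
o=robot.get_obs();print(o)
for n in ('top','scene'):
    c=cam(n);save(c,n+'0.png')
    print(n,c['k1'],c['T'].round(3).tolist())
    for l in ['box','box_rim','lid','lid_grip','clip_a','can','mug','loupe','film_a','book','brush']:
        for r in vision.look_for(n,l)[:4]: print(l,r['conf'],np.round(r['point']),px2w(c,r['point'],{'box_rim':.09,'box':.09,'lid_grip':.04}.get(l,.02)).round(3).tolist())
E
```

```text
pics
{'time': 0.0, 'q': array([ 1.08748290e+00,  5.28434997e-01,  1.43390421e+00, -3.34483874e-05,
        1.18137399e+00, -1.78509004e-01]), 'joint_velocities': array([-0.00024128, -0.00032901,  0.00013173,  0.00028065, -0.00188121,
       -0.00084783]), 'joint_torque': array([-1.87405429e-03, -4.40038204e+01, -1.76589471e+01,  6.34172349e-02,
        5.83237270e-02, -1.29385617e-04]), 'position': array([0.18721684, 0.59555521, 0.22959015]), 'tool_rot': array([ 1.51806558e-01,  9.88409654e-01, -1.00777563e-03, -3.29862110e-04]), 'ft_force': array([-0.1989733 ,  0.54473398,  0.60746333]), 'moment': array([ 0.03812132,  0.02247029, -0.01521912]), 'grip_force': 0.0, 'grip_width': 0.08706727877775347}
top -0.008596952489863549 [[0.015, -0.997, 0.074, 0.466], [-1.0, -0.014, 0.003, -0.002], [-0.002, -0.074, -0.997, 1.314], [0.0, 0.0, 0.0, 1.0]]
box 0.95 [243. 395.] [[0.518, -0.169, 0.09]]
box_rim 0.86 [245. 396.] [[0.514, -0.171, 0.09]]
lid 0.64 [241. 252.] [[0.522, 0.183, 0.02]]
lid_grip 0.89 [239. 250.] [[0.524, 0.185, 0.04]]
lid_grip 0.26 [275. 240.] [[0.434, 0.209, 0.04]]
clip_a 0.71 
[... 1224 characters left out ...]
87, 0.429, 0.04]]
lid_grip 0.17 [223. 315.] [[0.42, 0.001, 0.04]]
clip_a 0.61 [224. 395.] [[0.429, 0.219, 0.02]]
clip_a 0.57 [236. 356.] [[0.463, 0.104, 0.02]]
clip_a 0.49 [272. 390.] [[0.61, 0.16, 0.02]]
clip_a 0.47 [258. 432.] [[0.576, 0.276, 0.02]]
can 0.69 [250. 389.] [[0.532, 0.178, 0.02]]
can 0.62 [185. 449.] [[0.263, 0.431, 0.02]]
can 0.55 [236. 356.] [[0.466, 0.105, 0.02]]
mug 0.87 [238. 124.] [[0.384, -0.5, 0.02]]
mug 0.2 [246. 390.] [[0.519, 0.182, 0.02]]
loupe 0.81 [222. 313.] [[0.389, -0.0, 0.02]]
film_a 0.84 [318. 312.] [[0.727, -0.044, 0.02]]
film_a 0.73 [322. 366.] [[0.755, 0.07, 0.02]]
book 0.79 [272. 526.] [[0.656, 0.484, 0.02]]
brush 0.96 [303. 124.] [[0.623, -0.456, 0.02]]
```

View pics/top0.png

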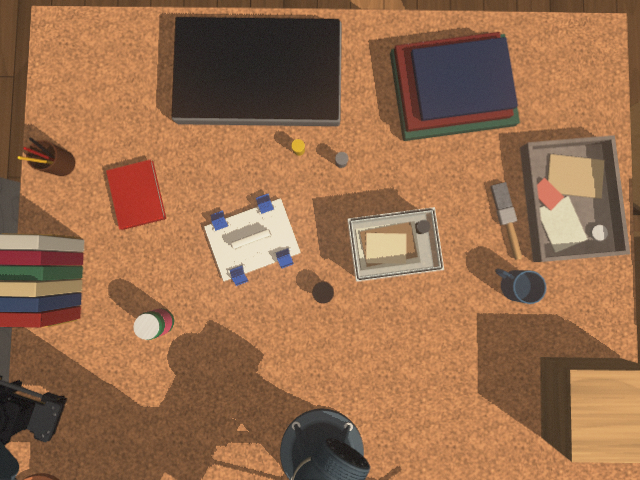

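Run:
```python
from h import *
c=cam('top')
for l,z in (('lid_grip',.047),('box',.09),('lid',.015)):
    m=vision.outline_of('top',l)[0]['mask']
    rc=np.argwhere(m); P=px2w(c,rc,z)[:,:2]
    r=cv2.minAreaRect(P.astype(np.float32)); print(l,len(rc),r, P.mean(0))
    print(cv2.boxPoints(r).round(3).tolist())
c=cam('wrist');print(c['T'].round(3),c['K'],np.array(c['hand_eye']).round(4).tolist(),c['k1'])
```

```text
lid_grip 5252 ((0.5264332890510559, 0.18091806769371033), (0.18950894474983215, 0.20472502708435059), 21.373563766479492) [0.52472971 0.18056813]
[[0.4009999930858612, 0.24199999868869781], [0.47600001096725464, 0.050999999046325684], [0.6520000100135803, 0.11999999731779099], [0.5770000219345093, 0.3109999895095825]]
box 5541 ((0.5173835754394531, -0.17069987952709198), (0.15232858061790466, 0.21326541900634766), 8.479532241821289) [ 0.51671731 -0.17030417]
[[0.4259999990463257, -0.07599999755620956], [0.4580000042915344, -0.28700000047683716], [0.6079999804496765, -0.26499998569488525], [0.5770000219345093, -0.05400000140070915]]
lid 5284 ((0.5269739627838135, 0.18497242033481598), (0.19430914521217346, 0.2104664444923401), 21.57524299621582) [0.52621939 0.18428319]
[[0.39800000190734863, 0.24699999392032623], [0.4749999940395355, 0.050999999046325684], [0.656000018119812, 0.12300000339746475], [0.5789999961853027, 0.3190000057220459]]
[[ 0.301  0.92   0.25   0.118]
 [ 0.954 -0.291 -0.08   0.618]
 [-0.001  0.262 -0.965  0.386]
 [ 0.     0.     0.     1.   ]] [[415.74972528   0.         317.64766788]
 [  0.         415.74972528 244.3569236 ]
 [  0.           0.           1.        ]] [[-0.0013, -0.965, -0.2622, 0.0726], [1.0, -0.0011, -0.0008, -0.0002], [0.0005, -0.2622, 0.965, -0.155], [0.0, 0.0, 0.0, 1.0]] -0.09295389987386239
```

The top view shows the lid at px (col 252, row 240) with its clips standing open, and the box at (396, 244). The loupe is at (323, 292), the can at (153, 325) and the film cans at (298, 146) and (341, 159). The box outline measures 152 x 213 mm, which matches the collar.

```bash
cat >> h.py <<'E'
def rows(xyz,psi=None,c=None):
    "print shift/turn fractions from the present pose to TCP xyz, tool-y heading psi deg (mod 180)"
    o=robot.get_obs();M=R.from_quat(o['tool_rot']).as_matrix()
    p=np.degrees(np.arctan2(M[1,1],M[0,1]))
    d=M.T@(np.array(xyz)-o['position'])
    t=0 if psi is None else -((psi-p+90)%180-90)
    print('pos',o['position'].round(4),'psi',round(p,2),'| shift mm',(d*1e3).round(1),'frac',(d/.3).round(4),'turn deg',round(t,2),'frac',round(t/360,4),'F',o['ft_force'].round(1),'t',o['time'],'q6',o['q'][5].round(2))
E
python3 -m handwheel '[[-0.37,-0.24,0,0],[-0.747,-0.483,0,0],[-0.747,-0.483,0,0],[-0.747,-0.483,0,0],[-0.747,-0.483,0,0],[-0.747,-0.483,0,0],[-0.747,-0.483,0,0],[-0.747,-0.483,0,0]]' 100
python3 -m handwheel '[[-0.747,-0.483,0,0.142],[-0.747,-0.483,0,0.142],[-0.747,-0.483,0,0.142],[-0.747,-0.483,0,0.142],[-0.747,-0.483,0,0.142],[-0.747,-0.483,0,0.142],[-0.747,-0.483,0,0.142],[-0.747,-0.483,0,0.142],[-0.747,-0.483,0,0.142],[-0.747,-0.483,0,0.142],[-0.747,-0.483,0,0.142]]'
python3 - <<'E'
from h import *
rows([.527,.184,.23],21.4)
c=cam('wrist');save(c,'w1.png')
for l,z in (('lid_grip',.047),('lid',.015)):
    for r in vision.outline_of('wrist',l)[:2]:
        P=px2w(c,np.argwhere(r['mask']),z)[:,:2]
        print(l,r['conf'],cv2.minAreaRect(P.astype(np.float32)),P.mean(0))
E
```

```text
time: 2.12
position: [0.3606, 0.388, 0.2307]
tool_rot: [0.154, 0.988, -0.0, 0.001]
ft_force: [0.5, 0.1, -0.2]
grip_width: 0.0869
grip_force: 0.0
time: 3.03
position: [0.5267, 0.1868, 0.2305]
tool_rot: [0.562, 0.827, -0.0, -0.001]
ft_force: [-0.8, 0.3, -0.6]
grip_width: 0.0866
grip_force: 0.0
pos [0.5267 0.1868 0.2305] psi 21.61 | shift mm [-2.7 -0.7  0.5] frac [-0.009  -0.0024  0.0015] turn deg 0.21 frac 0.0006 F [-0.8  0.3 -0.6] t 3.0333 q6 -0.24
lid_grip 0.92 ((0.522985577583313, 0.19115766882896423), (0.18063117563724518, 0.1925870180130005), 21.033470153808594) [0.5213111  0.19701953]
lid 0.61 ((0.524742066860199, 0.18521346151828766), (0.19894623756408691, 0.21128152310848236), 21.31249237060547) [0.5232683  0.19191624]
```

View pics/w1.png

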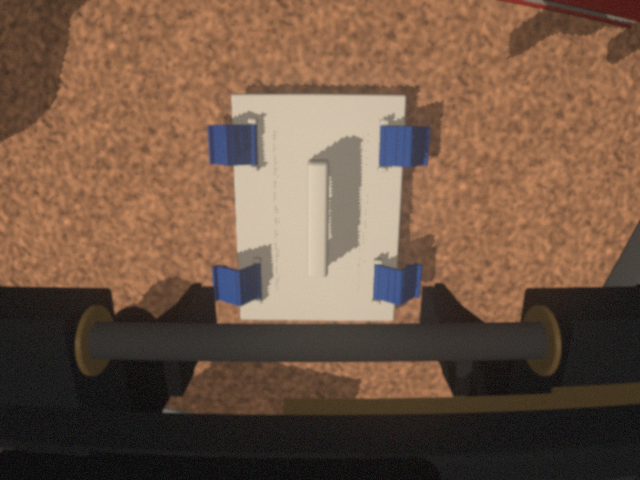

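The wrist view shows the flange corners at (col,row) (233,95), (405,95), (393,320) and (241,320). The grip bar runs from (318,160) to (318,277). I'll measure from these.

Run:
```python
from h import *
c=cam('wrist')
f=px2w(c,[(95,233),(95,405),(320,393),(320,241)],.015);print(f.round(4).tolist(),f.mean(0))
b=px2w(c,[(160,308),(160,328),(276,327),(277,309)],.047);print(b.round(4).tolist(),b.mean(0))
for q in (f,b):
    d=(q[0]+q[1]-q[2]-q[3])/2; print('len',np.linalg.norm(d[:2]),'yaw x',np.degrees(np.arctan2(d[1],d[0]))-90, 'w',np.linalg.norm(q[0]-q[1]),np.linalg.norm(q[2]-q[3]))
rows([*f.mean(0)[:2],.06],21.4)
```

```text
[[0.4209, 0.2558, 0.015], [0.5576, 0.3097, 0.015], [0.6333, 0.1149, 0.015], [0.495, 0.0604, 0.015]] [0.52669013 0.18520183 0.015     ]
[[0.5005, 0.2299, 0.047], [0.5155, 0.2357, 0.047], [0.5513, 0.144, 0.047], [0.5372, 0.1375, 0.047]] [0.52614832 0.18676646 0.047     ]
len 0.2089997415135651 yaw x 21.00649835209059 w 0.1469883402883246 0.14874380834173226
len 0.0989497918254071 yaw x 21.511459297141727 w 0.01606085227435119 0.015559238473109025
pos [0.5274 0.1863 0.2307] psi 21.55 | shift mm [ -0.8  -1.  170.7] frac [-0.0026 -0.0034  0.5688] turn deg 0.15 frac 0.0004 F [-0.8 -0.5 -0.2] t 3.2333 q6 -0.24
```

```bash
python3 -m handwheel '[[-0.002,-0.003,0.1,0.0005],[-0.002,-0.003,0.2,0.0005],[-0.002,-0.003,0.3,0.0005],[-0.002,-0.003,0.4,0.0005],[-0.002,-0.003,0.48,0.0005],[-0.002,-0.003,0.55,0.0005],[-0.002,-0.003,0.6,0.0005],[-0.002,-0.003,0.64,0.0005],[-0.002,-0.003,0.66,0.0005],[-0.002,-0.003,0.666,0.0005],[-0.002,-0.003,0.666,0.0005],[-0.002,-0.003,0.666,0.0005]]'
python3 -m handwheel '[[0,0,0,0],[0,0,0,0],[0,0,0,0],[0,0,0,0],[0,0,0,0],[0,0,0,0],[0,0,0,0],[0,0,0,0]]' 0 30
python3 - <<'E'
from h import *
o=robot.get_obs();print(o['joint_velocities'].round(3),o['moment']);rows(o['position'])
E
```

```text
time: 4.23
position: [0.5281, 0.1846, 0.0316]
tool_rot: [0.565, 0.825, 0.001, 0.001]
ft_force: [0.8, 0.8, 0.3]
grip_width: 0.0868
grip_force: 0.0
time: 4.9
position: [0.5275, 0.1843, 0.0307]
tool_rot: [0.565, 0.825, -0.0, -0.0]
ft_force: [0.3, -0.0, 0.6]
grip_width: 0.0413
grip_force: 0.0
[ 0.001  0.003  0.001  0.    -0.001  0.   ] [-0.04710961 -0.0294006   0.00525303]
pos [0.5275 0.1843 0.0307] psi 21.23 | shift mm [0. 0. 0.] frac [0. 0. 0.] turn deg 0 frac 0.0 F [ 0.3 -0.   0.6] t 4.9 q6 -0.23
```

```bash
python3 -m handwheel '[[0,0,0,0],[0,0,0,0],[0,0,0,0],[0,0,0,0],[0,0,0,0],[0,0,0,0],[0,0,0,0]]'
python3 -m handwheel '[[0,0,-0.05,0],[0,0,-0.15,0],[0,0,-0.25,0],[0,0,-0.35,0],[0,0,-0.45,0],[0,0,-0.52,0],[0,0,-0.56,0],[0,0,-0.567,0],[0,0,-0.567,0]]'
python3 - <<'E'
from h import *
rows([.517,-.170,.2],8.5)
c=cam('wrist');save(c,'w2.png')
E
```

```text
time: 5.48
position: [0.5275, 0.1843, 0.0307]
tool_rot: [0.565, 0.825, -0.0, -0.0]
ft_force: [0.6, 0.0, -1.1]
grip_width: 0.0177
grip_force: 30.0
time: 6.23
position: [0.5272, 0.1843, 0.201]
tool_rot: [0.565, 0.825, 0.0, 0.0]
ft_force: [1.0, 0.3, -4.2]
grip_width: 0.0175
grip_force: 30.0
pos [0.5272 0.1843 0.201 ] psi 21.24 | shift mm [-326.6 -137.9    1. ] frac [-1.0885 -0.4596  0.0034] turn deg 12.74 frac 0.0354 F [ 1.   0.3 -4.2] t 6.2333 q6 -0.23
```

View pics/w2.png

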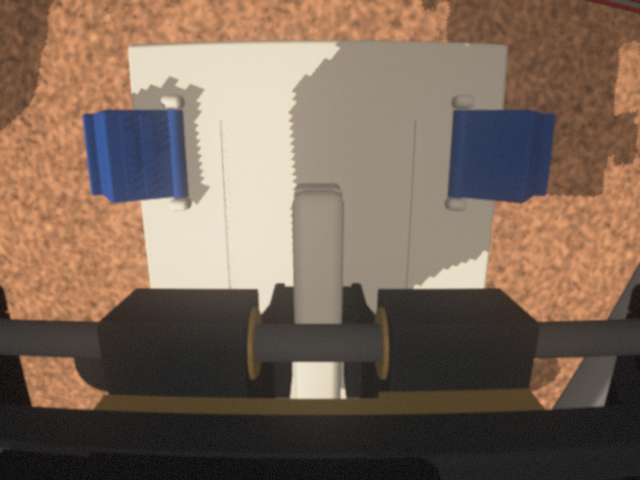

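The lid is held by its bar (px 318, 185–400) and all four clips are still open. The far flange corners are at (130,46) and (507,43). From those I'll get the lid's offset in the tool.

```bash
python3 - <<'E'
from h import *
c=cam('wrist');o=robot.get_obs()
M=R.from_quat(o['tool_rot']).as_matrix()
z=o['position'][2]+.011-.04+.015
P=(px2w(c,[(46,130),(43,507),(102,173),(102,464),(205,179),(205,456)],z)-o['position'])@M
print((P*1e3).round(1))
bar=(px2w(c,[(190,295),(190,343)],z+.032)-o['position'])@M
print((bar*1e3).round(1))
E
python3 -m handwheel '[[-0.12,-0.05,0,0],[-0.25,-0.11,0,0],[-0.38,-0.16,0,0],[-0.5,-0.22,0,0],[-0.62,-0.27,0,0],[-0.74,-0.32,0,0],[-0.82,-0.36,0,0],[-0.86,-0.37,0,0],[-0.86,-0.37,0,0.036],[-0.86,-0.37,0,0.036],[-0.86,-0.37,0,0.036]]'
python3 - <<'E'
from h import *
c=cam('wrist');save(c,'w3.png')
rows([.517,-.170,.2],8.5)
c=cam('top');save(c,'top3.png')
E
```

```text
[[106.  -73.7  14.3]
 [106.9  73.1  13.8]
 [ 84.2 -57.8  14.2]
 [ 84.1  57.2  13.9]
 [ 42.9 -58.5  14.2]
 [ 42.8  57.   13.8]]
[[ 53.2  -8.1 -17.9]
 [ 53.2   7.8 -18. ]]
time: 7.25
position: [0.5166, -0.0959, 0.1994]
tool_rot: [0.655, 0.755, -0.0, -0.002]
ft_force: [0.0, 0.4, -3.7]
grip_width: 0.0179
grip_force: 30.0
pos [ 0.5167 -0.0957  0.1995] psi 8.4 | shift mm [-73.6 -10.6  -0.6] frac [-0.2453 -0.0352 -0.002 ] turn deg -0.1 frac -0.0003 F [ 0.1  0.4 -3.4] t 7.3 q6 -0.54
```

View pics/w3.png

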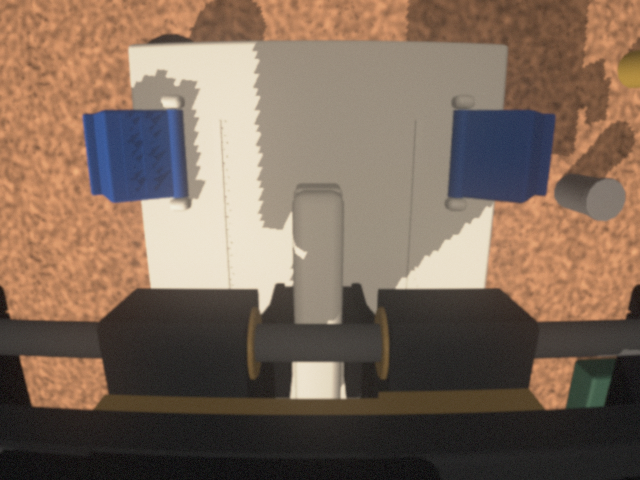

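The lid hangs square in the hand, centred about 1.5 mm along tool +x. It hides the box from the wrist camera, so I'll measure the box more finely in the stored top and scene pictures.

Run:
```python
import cv2,numpy as np
t=cv2.imread('pics/top0.png')[200:290,340:450]; s=cv2.imread('pics/scene0.png')[190:310,180:320]
a=cv2.resize(t,None,fx=7,fy=7,interpolation=cv2.INTER_CUBIC)[:600]
b=cv2.resize(s,None,fx=5,fy=5,interpolation=cv2.INTER_CUBIC)
cv2.imwrite('pics/ct.png',a);cv2.imwrite('pics/cs.png',b);print(a.shape,b.shape)
```

```text
(600, 770, 3) (600, 700, 3)
```

View pics/ct.png

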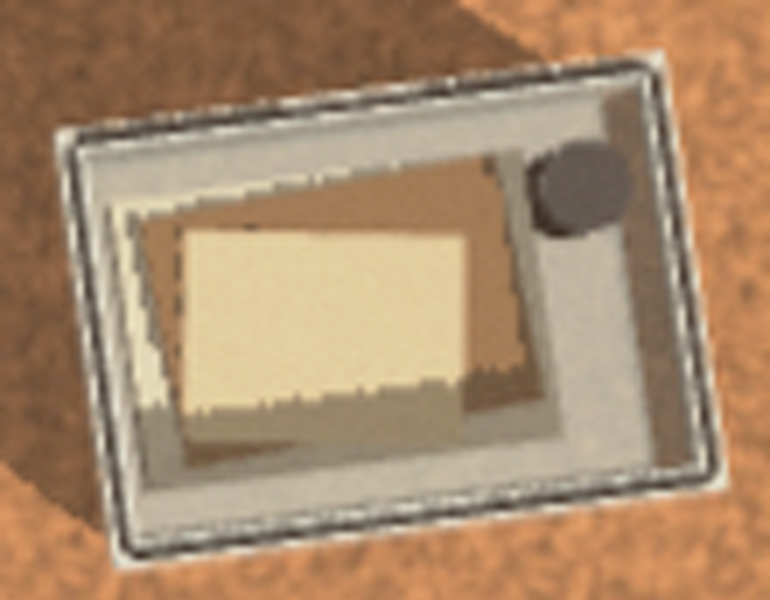

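View pics/cs.png

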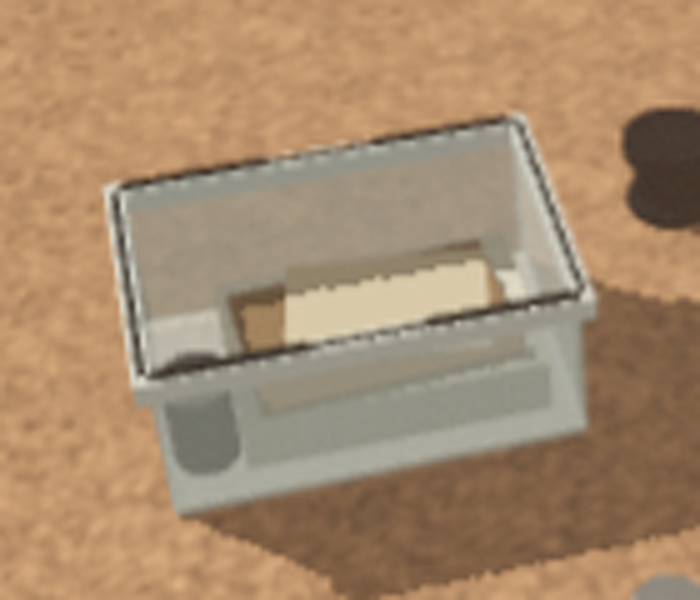

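The top crop shows the collar's outer corners at zoomed px (58,130), (662,52), (727,487) and (118,568). The scene crop shows them at (106,187), (521,115), (596,293) and (136,383).

Run:
```python
from h import *
for n,k,u0,v0,pts in (('top',7,340,200,[(58,130),(662,52),(727,487),(118,568)]),('scene',5,180,190,[(106,187),(521,115),(596,293),(136,383)])):
    c=cam(n)
    rc=[(v0+(y+.5)/k-.5,u0+(x+.5)/k-.5) for x,y in pts]
    P=px2w(c,rc,.09)
    d=(P[0]+P[3]-P[1]-P[2])/2; e=(P[0]+P[1]-P[2]-P[3])/2
    print(n,P.mean(0).round(4),np.linalg.norm(d),np.linalg.norm(e),np.degrees(np.arctan2(d[1],d[0]))-90,np.degrees(np.arctan2(e[1],e[0])))
    m=vision.outline_of(n,'lid')
    save(c,n+'4.png')
```

```text
top [ 0.5167 -0.1712  0.09  ] 0.21013299716214928 0.15109472732996237 8.281677146649258 8.394679848250481
scene [ 0.5165 -0.1709  0.09  ] 0.21014516373691253 0.1472880666361366 -171.51252393857825 -170.86212635661772
```

Both cameras agree on the box: centre (0.5166, -0.171), yaw 8.5°. With the lid's offset in the hand, the TCP goes to (0.517, -0.1723).

```bash
python3 -m handwheel '[[-0.08,-0.01,0,0],[-0.16,-0.024,0,0],[-0.22,-0.032,0,0],[-0.248,-0.036,0,-0.0003],[-0.25,-0.036,0,-0.0003],[-0.25,-0.036,0,-0.0003],[-0.25,-0.036,0,-0.0003]]'
python3 - <<'E'
from h import *
rows([.5171,-.1723,.14],8.5)
E
```

```text
time: 8.13
position: [0.5171, -0.1709, 0.2007]
tool_rot: [0.653, 0.757, 0.0, -0.001]
ft_force: [0.1, 1.1, -3.6]
grip_width: 0.0178
grip_force: 30.0
pos [ 0.5171 -0.1709  0.2007] psi 8.42 | shift mm [-1.5 -0.2 60.7] frac [-0.005  -0.0007  0.2022] turn deg -0.08 frac -0.0002 F [ 0.1  1.1 -3.6] t 8.1333 q6 -0.67
```

```bash
python3 -m handwheel '[[-0.004,0,0.05,-0.0002],[-0.004,0,0.12,-0.0002],[-0.004,0,0.18,-0.0002],[-0.004,0,0.22,-0.0002],[-0.004,0,0.24,-0.0002],[-0.004,0,0.25,-0.0002],[-0.004,0,0.25,-0.0002],[-0.004,0,0.25,-0.0002]]'
python3 - <<'E'
from h import *
rows([.5171,-.1723,.1136],8.5)
c=cam('scene');rows([.5171,-.1723,.1136],8.5)
b=c['frame'][190:310,180:320]
cv2.imwrite('pics/cs5.png',cv2.cvtColor(cv2.resize(b,None,fx=5,fy=5,interpolation=cv2.INTER_CUBIC),cv2.COLOR_RGB2BGR))
E
```

```text
time: 8.8
position: [0.5183, -0.1731, 0.1264]
tool_rot: [0.653, 0.758, 0.0, 0.001]
ft_force: [0.5, -0.4, -4.2]
grip_width: 0.0179
grip_force: 30.0
pos [ 0.5183 -0.1731  0.1264] psi 8.49 | shift mm [ 1.  -1.1 12.8] frac [ 0.0033 -0.0036  0.0428] turn deg -0.01 frac -0.0 F [ 0.5 -0.4 -4.2] t 8.8 q6 -0.68
pos [ 0.5184 -0.1733  0.1267] psi 8.48 | shift mm [ 1.2 -1.2 13.1] frac [ 0.0041 -0.0038  0.0436] turn deg -0.02 frac -0.0001 F [ 0.9  0.2 -3.3] t 8.85 q6 -0.68
```

View pics/cs5.png

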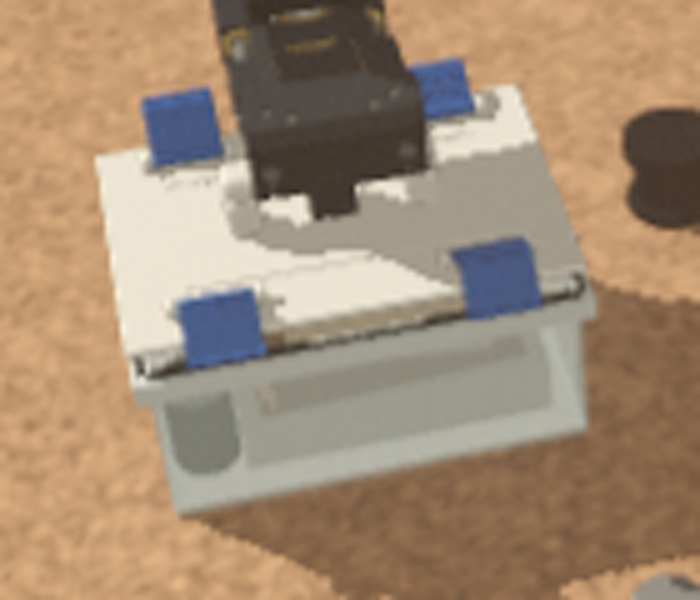

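The lid hovers square over the mouth, its flange corners near (97,157), (518,87) and (585,275) over the collar corners. I'll lower it slowly and watch the force.

```bash
python3 -m handwheel '[[0.0025,-0.003,0.004,0],[0.0025,-0.003,0.010,0],[0.0025,-0.003,0.016,0],[0.0025,-0.003,0.022,0],[0.0025,-0.003,0.022,0]]'
python3 - <<'E'
from h import *
rows([.5171,-.1723,.1136],8.5)
E
```

```text
time: 9.27
position: [0.5165, -0.1726, 0.119]
tool_rot: [0.653, 0.757, -0.0, -0.0]
ft_force: [-0.3, -1.2, -3.6]
grip_width: 0.0178
grip_force: 30.0
pos [ 0.5165 -0.1726  0.119 ] psi 8.45 | shift mm [0.2 0.6 5.4] frac [0.0008 0.0021 0.0179] turn deg -0.05 frac -0.0001 F [-0.3 -1.2 -3.6] t 9.2667 q6 -0.68
```

```bash
python3 -m handwheel '[[0,0.001,0.004,0],[0,0.001,0.008,0],[0,0.001,0.012,0],[0,0.001,0.014,0]]'; python3 -m handwheel '[[0,0,0.002,0],[0,0,0.004,0],[0,0,0.004,0]]'
python3 - <<'E'
from h import *
rows([.5171,-.1723,.1136],8.5);print(robot.get_obs()['moment'])
E
```

```text
time: 9.6
position: [0.517, -0.1726, 0.1148]
tool_rot: [0.653, 0.757, -0.0, -0.0]
ft_force: [0.3, -0.2, -3.0]
grip_width: 0.0172
grip_force: 30.0
time: 9.85
position: [0.517, -0.1726, 0.1138]
tool_rot: [0.653, 0.757, -0.0, -0.0]
ft_force: [0.2, -0.9, -2.9]
grip_width: 0.0179
grip_force: 30.0
pos [ 0.517  -0.1726  0.1138] psi 8.46 | shift mm [0.3 0.1 0.2] frac [0.0011 0.0003 0.0007] turn deg -0.04 frac -0.0001 F [ 0.2 -0.9 -2.9] t 9.85 q6 -0.67
[-0.11795551 -0.00784613  0.02656042]
```

```bash
python3 -m handwheel '[[0,0,0.002,0],[0,0,0.002,0],[0,0,0.002,0],[0,0,0.002,0],[0,0,0.002,0],[0,0,0.002,0]]' 45; python3 -m handwheel '[[0,0,-0.03,0],[0,0,-0.1,0],[0,0,-0.2,0],[0,0,-0.3,0],[0,0,-0.4,0],[0,0,-0.45,0],[0,0,-0.46,0],[0,0,-0.46,0]]'
python3 - <<'E'
from h import *
rows([.5171,-.1723,.1136],8.5)
c=cam('wrist');save(c,'w6.png')
for r in vision.look_for('wrist','clip_a')[:5]: print(r)
E
```

```text
time: 10.35
position: [0.5172, -0.1727, 0.1134]
tool_rot: [0.653, 0.757, 0.0, 0.0]
ft_force: [-0.0, 0.1, -0.2]
grip_width: 0.0384
grip_force: 0.0
time: 11.02
position: [0.5175, -0.1729, 0.2528]
tool_rot: [0.653, 0.757, 0.0, 0.002]
ft_force: [-0.6, 0.3, -0.0]
grip_width: 0.0391
grip_force: 0.0
pos [ 0.5175 -0.1729  0.2528] psi 8.46 | shift mm [  0.9  -0.7 139.2] frac [ 0.0031 -0.0024  0.4641] turn deg -0.04 frac -0.0001 F [-0.6  0.3 -0. ] t 11.0167 q6 -0.67
{'point': [294.5, 412.5], 'conf': 0.98}
{'point': [139.7, 215.8], 'conf': 0.81}
{'point': [300.5, 225.9], 'conf': 0.68}
{'point': [143.3, 418.6], 'conf': 0.66}
```

View pics/w6.png

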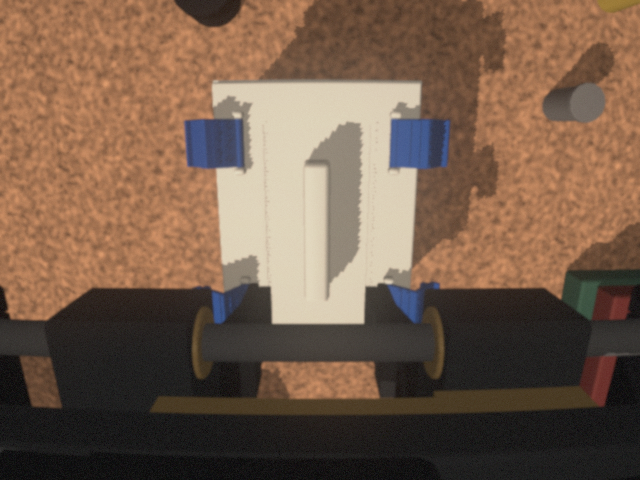

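The lid is seated in the mouth, far flange corners at (214,82) and (421,82), with all four clips open. Clip a is top-left, b bottom-left, c bottom-right and d top-right.

Run:
```python
from h import *
c=cam('wrist')
f=px2w(c,[(82,214),(82,421)],.098);bar=px2w(c,[(162,304),(162,329),(299,328),(299,305)],.13)
a=np.radians(8.5);X=np.array([np.cos(a),np.sin(a)]);Y=np.array([-np.sin(a),np.cos(a)])
print('edge mid',f.mean(0),'centre',f.mean(0)[:2]-.105*Y,'yaw',np.degrees(np.arctan2(*(f[1]-f[0])[[1,0]])),'bar',bar.mean(0))
L=np.array([.5168,-.1713])
for n,x,y in (('a',-76,62),('b',-76,-62),('c',76,-62),('d',76,62)): print(n,(L+x/1e3*X+y/1e3*Y).round(4))
p=L-.076*X+.062*Y
rows([*p,.16],-81.5)
```

```text
edge mid [ 0.49905558 -0.06641956  0.098     ] centre [ 0.51457556 -0.17026623] yaw 8.366844428492334 bar [ 0.51342358 -0.16780546  0.13      ]
a [ 0.4325 -0.1212]
b [ 0.4508 -0.2439]
c [ 0.6011 -0.2214]
d [ 0.5828 -0.0987]
pos [ 0.516  -0.1721  0.2498] psi 8.45 | shift mm [ 62.4 -74.9  90.2] frac [ 0.2081 -0.2498  0.3005] turn deg 89.95 frac 0.2499 F [ 0.1 -0.3  0.5] t 11.1667 q6 -0.67
```

```bash
python3 -m handwheel '[[0.03,-0.04,0,0.02],[0.06,-0.08,0,0.04],[0.1,-0.12,0,0.06],[0.14,-0.16,0,0.08],[0.17,-0.2,0,0.1],[0.2,-0.24,0,0.12],[0.21,-0.25,0.05,0.14],[0.21,-0.25,0.1,0.16],[0.21,-0.25,0.16,0.18],[0.21,-0.25,0.22,0.2],[0.21,-0.25,0.27,0.22],[0.21,-0.25,0.3,0.24],[0.21,-0.25,0.3,0.25],[0.21,-0.25,0.3,0.25],[0.21,-0.25,0.3,0.25]]' 0 20
python3 - <<'E'
from h import *
rows([.4325,-.1212,.12],-81.5)
E
```

```text
time: 12.42
position: [0.4329, -0.121, 0.1602]
tool_rot: [0.997, 0.075, -0.001, -0.001]
ft_force: [-1.2, -0.3, 0.6]
grip_width: 0.0007
grip_force: 0.0
pos [ 0.4329 -0.121   0.1602] psi -81.44 | shift mm [-0.3  0.2 40.2] frac [-0.0011  0.0007  0.134 ] turn deg 0.06 frac 0.0002 F [-1.2 -0.3  0.6] t 12.4167 q6 0.9
```

```bash
python3 -m handwheel '[[-0.001,0,0.04,0],[-0.001,0,0.08,0],[-0.001,0,0.105,0],[-0.001,0,0.12,0],[-0.001,0,0.13,0],[-0.001,0,0.138,0],[-0.001,0,0.142,0],[-0.001,0,0.142,0]]' | sed -n 2,4p
python3 -m handwheel '[[0,0,0.003,0],[0,0,0.003,0]]'| sed -n 2,4p
python3 -m handwheel '[[0,0,0.003,0],[0,0,0.003,0]]'| sed -n 2,4p
python3 -m handwheel '[[0,0,0.003,0],[0,0,0.003,0]]'| sed -n 2,4p
```

```text
position: [0.4335, -0.1215, 0.1187]
tool_rot: [0.997, 0.074, 0.0, 0.0]
ft_force: [0.0, -0.8, -0.2]
position: [0.4336, -0.1216, 0.1179]
tool_rot: [0.997, 0.074, 0.0, 0.0]
ft_force: [-0.3, -0.1, 0.2]
position: [0.4335, -0.1216, 0.117]
tool_rot: [0.997, 0.074, 0.0, 0.0]
ft_force: [-0.2, -0.1, 1.1]
position: [0.4334, -0.1216, 0.1161]
tool_rot: [0.997, 0.074, 0.0, 0.0]
ft_force: [-1.0, -1.2, 2.7]
```

```bash
for i in 1; do
python3 -m handwheel '[[0,0,0.002,0],[0,0,0.002,0]]'| sed -n '2p;4p'
python3 -m handwheel '[[0,0,0.002,0],[0,0,0.002,0]]'| sed -n '2p;4p'
python3 -m handwheel '[[0,0,0.002,0],[0,0,0.002,0]]'| sed -n '2p;4p'; done
```

```text
position: [0.4332, -0.1216, 0.1155]
ft_force: [-0.8, -0.3, 3.7]
position: [0.4332, -0.1216, 0.1149]
ft_force: [-2.2, -1.0, 4.5]
position: [0.4331, -0.1216, 0.1144]
ft_force: [-2.5, -1.8, 6.0]
```

```bash
python3 -m handwheel '[[0,0,0.002,0],[0,0,0.002,0]]'| sed -n '2p;4p'
python3 -m handwheel '[[0,0,0.002,0],[0,0,0.002,0]]'| sed -n '2p;4p'
python3 -m handwheel '[[0,0,0.002,0],[0,0,0.002,0]]'| sed -n '2p;4p'
```

```text
position: [0.4329, -0.1216, 0.1138]
ft_force: [-3.0, -1.1, 7.3]
position: [0.4327, -0.1216, 0.1133]
ft_force: [-3.2, -1.8, 8.1]
position: [0.4325, -0.1216, 0.1128]
ft_force: [-4.4, -1.3, 8.3]
```

```bash
python3 -m handwheel '[[0,0,0.002,0],[0,0,0.002,0]]'| sed -n '2p;4p'
python3 -m handwheel '[[0,0,0.002,0],[0,0,0.002,0]]'| sed -n '2p;4p'
python3 -m handwheel '[[0,0,0.002,0],[0,0,0.002,0]]'| sed -n '2p;4p'
```

```text
position: [0.4323, -0.1216, 0.1122]
ft_force: [-5.1, -2.8, 10.3]
position: [0.4322, -0.1215, 0.1116]
ft_force: [-4.5, -0.8, 9.1]
position: [0.4333, -0.1214, 0.1106]
ft_force: [-0.3, -0.7, 0.3]
```

Clip a has snapped: the force fell from about 10 N to 0. Next is the diagonal one, clip c.

```bash
python3 -m handwheel '[[0,0,-0.04,0],[0,0,-0.1,0],[0,0,-0.16,0],[0.06,0.05,-0.165,0],[0.15,0.12,-0.165,0],[0.25,0.2,-0.165,0],[0.35,0.285,-0.165,0],[0.44,0.36,-0.165,0],[0.49,0.4,-0.165,0],[0.505,0.413,-0.165,0],[0.505,0.413,-0.165,0],[0.505,0.413,-0.165,0]]'
python3 - <<'E'
from h import *
rows([.6011,-.2214,.1175],-81.5)
c=cam('wrist');save(c,'w7.png')
E
```

```text
time: 16.08
position: [0.5998, -0.2205, 0.159]
tool_rot: [0.997, 0.074, -0.001, -0.001]
ft_force: [-0.4, 0.9, 0.1]
grip_width: 0.0008
grip_force: 0.0
pos [ 0.5998 -0.2205  0.159 ] psi -81.53 | shift mm [ 1.2  1.2 41.5] frac [0.0041 0.004  0.1384] turn deg -0.03 frac -0.0001 F [-0.4  0.9  0.1] t 16.0833 q6 0.9
```

View pics/w7.png

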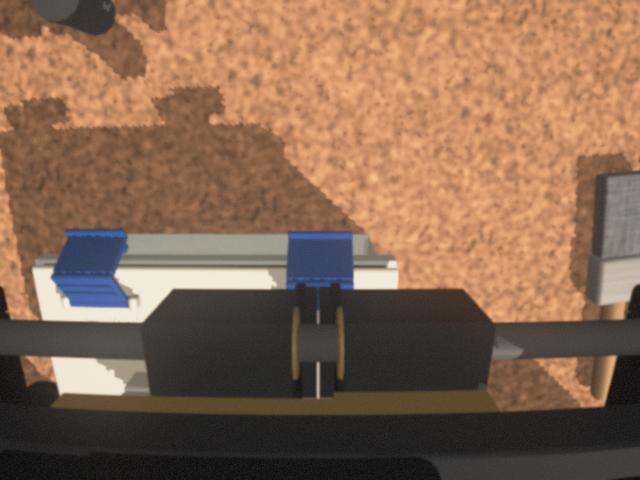

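Clips d (95,265) and c (320,258) stand open, and the closed fingertips (318,300) are lined up on clip c.

```bash
python3 -m handwheel '[[0.003,0.003,0.04,0],[0.003,0.003,0.08,0],[0.003,0.003,0.105,0],[0.003,0.003,0.12,0],[0.003,0.003,0.13,0],[0.003,0.003,0.137,0],[0.003,0.003,0.139,0],[0.003,0.003,0.139,0]]' | sed -n '2p;4p'
python3 -m handwheel '[[0,0,0.003,0],[0,0,0.003,0]]'| sed -n '2p;4p'
python3 -m handwheel '[[0,0,0.003,0],[0,0,0.003,0]]'| sed -n '2p;4p'
python3 -m handwheel '[[0,0,0.002,0],[0,0,0.002,0]]'| sed -n '2p;4p'
```

```text
position: [0.6024, -0.2223, 0.1184]
ft_force: [0.2, 1.0, 0.9]
position: [0.6025, -0.2224, 0.1178]
ft_force: [-0.0, 0.8, 2.8]
position: [0.6026, -0.2223, 0.117]
ft_force: [-0.1, 2.2, 4.7]
position: [0.6028, -0.2223, 0.1165]
ft_force: [0.7, 2.5, 5.0]
```

```bash
python3 -m handwheel '[[0,0,0.002,0],[0,0,0.002,0]]'| sed -n '2p;4p'
python3 -m handwheel '[[0,0,0.002,0],[0,0,0.002,0]]'| sed -n '2p;4p'
python3 -m handwheel '[[0,0,0.002,0],[0,0,0.002,0]]'| sed -n '2p;4p'
python3 -m handwheel '[[0,0,0.002,0],[0,0,0.002,0]]'| sed -n '2p;4p'
```

```text
position: [0.6029, -0.2223, 0.116]
ft_force: [0.6, 2.1, 6.4]
position: [0.603, -0.2223, 0.1156]
ft_force: [1.5, 3.0, 6.4]
position: [0.6032, -0.2224, 0.1153]
ft_force: [1.3, 2.9, 7.6]
position: [0.6034, -0.2224, 0.1149]
ft_force: [1.0, 2.8, 8.1]
```

```bash
python3 -m handwheel '[[0,0,0.002,0],[0,0,0.002,0]]'| sed -n '2p;4p'
python3 -m handwheel '[[0,0,0.002,0],[0,0,0.002,0]]'| sed -n '2p;4p'
python3 -m handwheel '[[0,0,0.002,0],[0,0,0.002,0]]'| sed -n '2p;4p'
```

```text
position: [0.6035, -0.2224, 0.1144]
ft_force: [0.1, 2.2, 8.1]
position: [0.6036, -0.2223, 0.114]
ft_force: [0.4, 3.3, 9.3]
position: [0.6037, -0.2223, 0.1136]
ft_force: [-0.3, 3.6, 10.3]
```

```bash
python3 -m handwheel '[[0,0,0.002,0],[0,0,0.002,0]]'| sed -n '2p;4p'
python3 -m handwheel '[[0,0,0.002,0],[0,0,0.002,0]]'| sed -n '2p;4p'
```

```text
position: [0.6038, -0.2223, 0.1132]
ft_force: [0.6, 3.5, 9.7]
position: [0.6039, -0.2223, 0.1128]
ft_force: [0.2, 3.1, 11.2]
```

```bash
python3 -m handwheel '[[0,0,0.002,0],[0,0,0.002,0]]'| sed -n '2p;4p'
python3 -m handwheel '[[0,0,0.002,0],[0,0,0.002,0]]'| sed -n '2p;4p'
python3 -m handwheel '[[0,0,0.002,0],[0,0,0.002,0]]'| sed -n '1p;2p;4p'
```

```text
position: [0.6041, -0.2223, 0.1125]
ft_force: [0.4, 3.6, 13.0]
position: [0.6043, -0.2222, 0.1121]
ft_force: [-0.0, 4.1, 14.1]
time: 19.3
position: [0.6035, -0.2228, 0.1102]
ft_force: [-0.1, 2.3, 11.8]
```

Clip c has snapped too: the tip jumped about 2 mm to 0.110 m. Now clip b.

```bash
python3 -m handwheel '[[0,0,-0.04,0],[0,0,-0.1,0],[0,0,-0.16,0],[-0.06,0,-0.165,0],[-0.16,0,-0.165,0],[-0.27,0,-0.165,0],[-0.37,0,-0.165,0],[-0.45,0,-0.165,0],[-0.5,0,-0.165,0],[-0.51,0,-0.165,0],[-0.51,0,-0.165,0],[-0.51,0,-0.165,0]]'
python3 - <<'E'
from h import *
rows([.4508,-.2439,.1185],-81.5)
c=cam('wrist');save(c,'w8.png')
E
```

```text
time: 20.3
position: [0.4518, -0.2455, 0.1584]
tool_rot: [0.997, 0.074, 0.0, 0.0]
ft_force: [0.2, -0.3, 0.2]
grip_width: 0.0003
grip_force: 0.0
pos [ 0.4518 -0.2455  0.1584] psi -81.57 | shift mm [-0.8 -1.8 39.9] frac [-0.0027 -0.006   0.133 ] turn deg -0.07 frac -0.0002 F [ 0.2 -0.3  0.2] t 20.3 q6 0.71
```

View pics/w8.png

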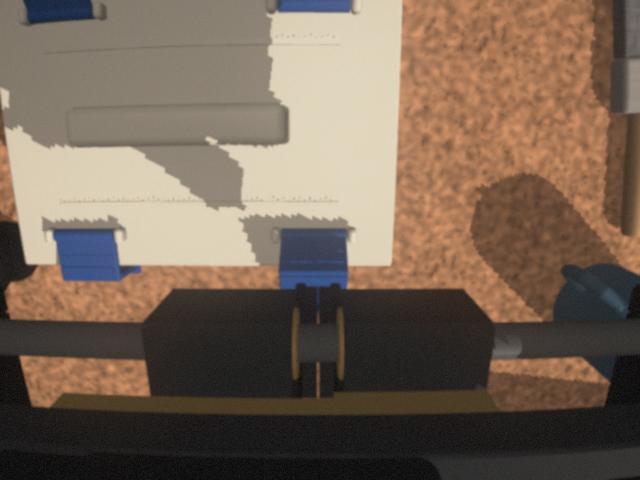

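Clip a (90,255) lies closed, b (314,258) is open, and the fingertips (318,300) line up with b.

```bash
python3 -m handwheel '[[-0.002,-0.004,0.04,0],[-0.002,-0.004,0.08,0],[-0.002,-0.004,0.105,0],[-0.002,-0.004,0.12,0],[-0.002,-0.004,0.13,0],[-0.002,-0.004,0.134,0],[-0.002,-0.004,0.134,0]]' | sed -n '2p;4p'
python3 -m handwheel '[[0,0,0.003,0],[0,0,0.003,0]]'| sed -n '2p;4p'
python3 -m handwheel '[[0,0,0.003,0],[0,0,0.003,0]]'| sed -n '2p;4p'
python3 -m handwheel '[[0,0,0.002,0],[0,0,0.002,0]]'| sed -n '2p;4p'
python3 -m handwheel '[[0,0,0.002,0],[0,0,0.002,0]]'| sed -n '2p;4p'
```

```text
position: [0.4509, -0.2438, 0.1177]
ft_force: [0.4, -0.5, 0.7]
position: [0.4507, -0.2439, 0.1172]
ft_force: [-0.9, 0.9, -0.0]
position: [0.4505, -0.2439, 0.1163]
ft_force: [-0.1, 0.1, 1.7]
position: [0.4503, -0.2439, 0.1157]
ft_force: [-0.7, 0.5, 0.6]
position: [0.4503, -0.244, 0.1152]
ft_force: [-0.6, -0.5, 1.8]
```

```bash
python3 -m handwheel '[[0,0,0.002,0],[0,0,0.002,0]]'| sed -n '2p;4p'
python3 -m handwheel '[[0,0,0.002,0],[0,0,0.002,0]]'| sed -n '2p;4p'
python3 -m handwheel '[[0,0,0.002,0],[0,0,0.002,0]]'| sed -n '2p;4p'
```

```text
position: [0.4501, -0.244, 0.1146]
ft_force: [-2.0, -0.2, 3.1]
position: [0.4501, -0.2439, 0.114]
ft_force: [-2.2, -0.3, 4.3]
position: [0.45, -0.244, 0.1135]
ft_force: [-3.4, -0.1, 6.1]
```

```bash
python3 -m handwheel '[[0,0,0.002,0],[0,0,0.002,0]]'| sed -n '2p;4p'
python3 -m handwheel '[[0,0,0.002,0],[0,0,0.002,0]]'| sed -n '2p;4p'
python3 -m handwheel '[[0,0,0.002,0],[0,0,0.002,0]]'| sed -n '2p;4p'
```

```text
position: [0.4499, -0.244, 0.113]
ft_force: [-4.2, -1.3, 7.1]
position: [0.4498, -0.244, 0.1125]
ft_force: [-3.8, -1.0, 8.7]
position: [0.4497, -0.244, 0.112]
ft_force: [-4.3, -0.9, 8.8]
```

```bash
python3 -m handwheel '[[0,0,0.002,0],[0,0,0.002,0]]'| sed -n '2p;4p'
python3 -m handwheel '[[0,0,0.002,0],[0,0,0.002,0]]'| sed -n '2p;4p'
```

```text
position: [0.4497, -0.2441, 0.1116]
ft_force: [-4.1, -0.9, 9.7]
position: [0.4505, -0.2439, 0.1102]
ft_force: [-0.3, 0.1, 5.0]
```

```bash
python3 -m handwheel '[[0,0,0.0015,0],[0,0,0.0015,0]]'| sed -n '2p;4p'
```

```text
position: [0.4505, -0.2439, 0.11]
ft_force: [-1.6, 0.4, 6.6]
```

Clip b is home. Last is clip d.

```bash
python3 -m handwheel '[[0,0,-0.04,0],[0,0,-0.1,0],[0,0,-0.16,0],[0.06,-0.05,-0.17,0],[0.15,-0.12,-0.17,0],[0.25,-0.2,-0.17,0],[0.35,-0.285,-0.17,0],[0.44,-0.36,-0.17,0],[0.49,-0.4,-0.17,0],[0.507,-0.413,-0.17,0],[0.507,-0.413,-0.17,0],[0.507,-0.413,-0.17,0]]'
python3 - <<'E'
from h import *
rows([.5828,-.0987,.1185],-81.5)
E
```

```text
time: 24.1
position: [0.5817, -0.0991, 0.1601]
tool_rot: [0.997, 0.074, -0.001, -0.0]
ft_force: [1.0, 0.1, 0.8]
grip_width: 0.0005
grip_force: 0.0
pos [ 0.5817 -0.0991  0.1601] psi -81.52 | shift mm [ 1.2 -0.2 41.6] frac [ 0.0041 -0.0006  0.1388] turn deg -0.02 frac -0.0 F [1.  0.1 0.8] t 24.1 q6 1.07
```

```bash
python3 -m handwheel '[[0.003,0,0.04,0],[0.003,0,0.08,0],[0.003,0,0.105,0],[0.003,0,0.12,0],[0.003,0,0.13,0],[0.003,0,0.137,0],[0.003,0,0.138,0],[0.003,0,0.138,0]]' | sed -n '2p;4p'
python3 -m handwheel '[[0,0,0.003,0],[0,0,0.003,0]]'| sed -n '2p;4p'
python3 -m handwheel '[[0,0,0.003,0],[0,0,0.003,0]]'| sed -n '2p;4p'
python3 -m handwheel '[[0,0,0.002,0],[0,0,0.002,0]]'| sed -n '2p;4p'
python3 -m handwheel '[[0,0,0.002,0],[0,0,0.002,0]]'| sed -n '2p;4p'
```

```text
position: [0.5832, -0.099, 0.1195]
ft_force: [0.6, 0.5, 0.1]
position: [0.5834, -0.0988, 0.1187]
ft_force: [-0.6, -0.2, 0.7]
position: [0.5836, -0.0988, 0.1177]
ft_force: [0.6, -0.8, 0.6]
position: [0.5835, -0.0987, 0.117]
ft_force: [-0.2, -0.0, 0.2]
position: [0.5835, -0.0987, 0.1164]
ft_force: [1.7, 0.3, 1.5]
```

```bash
python3 -m handwheel '[[0,0,0.002,0],[0,0,0.002,0]]'| sed -n '2p;4p'
python3 -m handwheel '[[0,0,0.002,0],[0,0,0.002,0]]'| sed -n '2p;4p'
python3 -m handwheel '[[0,0,0.002,0],[0,0,0.002,0]]'| sed -n '2p;4p'
```

```text
position: [0.5836, -0.0987, 0.1159]
ft_force: [0.6, 0.7, 2.0]
position: [0.5837, -0.0988, 0.1154]
ft_force: [0.9, 0.7, 2.1]
position: [0.5839, -0.0988, 0.1149]
ft_force: [1.7, 1.1, 3.3]
```

```bash
python3 -m handwheel '[[0,0,0.002,0],[0,0,0.002,0]]'| sed -n '2p;4p'
python3 -m handwheel '[[0,0,0.002,0],[0,0,0.002,0]]'| sed -n '2p;4p'
python3 -m handwheel '[[0,0,0.002,0],[0,0,0.002,0]]'| sed -n '2p;4p'
python3 -m handwheel '[[0,0,0.002,0],[0,0,0.002,0]]'| sed -n '2p;4p'
```

```text
position: [0.5839, -0.0987, 0.1144]
ft_force: [0.8, 1.5, 4.7]
position: [0.584, -0.0987, 0.114]
ft_force: [0.3, 2.1, 5.7]
position: [0.5842, -0.0987, 0.1136]
ft_force: [1.8, 1.6, 6.8]
position: [0.5842, -0.0987, 0.1132]
ft_force: [1.1, 1.1, 7.3]
```

```bash
python3 -m handwheel '[[0,0,0.002,0],[0,0,0.002,0]]'| sed -n '2p;4p'
python3 -m handwheel '[[0,0,0.002,0],[0,0,0.002,0]]'| sed -n '2p;4p'
```

```text
position: [0.5843, -0.0987, 0.1128]
ft_force: [0.5, 2.6, 8.4]
position: [0.5844, -0.0987, 0.1124]
ft_force: [0.9, 1.7, 9.5]
```

```bash
python3 -m handwheel '[[0,0,0.002,0],[0,0,0.002,0]]'| sed -n '2p;4p'
python3 -m handwheel '[[0,0,0.002,0],[0,0,0.002,0]]'| sed -n '2p;4p'
```

```text
position: [0.5845, -0.0987, 0.112]
ft_force: [0.0, 2.1, 11.3]
position: [0.5834, -0.0988, 0.1102]
ft_force: [1.6, -0.3, 8.3]
```

```bash
python3 -m handwheel '[[0,0,0.0015,0],[0,0,0.0015,0]]'| sed -n '2p;4p'
```

```text
position: [0.5834, -0.0988, 0.1102]
ft_force: [-0.9, 1.6, 8.3]
```

```bash
python3 -m handwheel '[[0,0,-0.04,0],[0,0,-0.12,0],[0,0,-0.22,0],[-0.06,0.03,-0.32,0],[-0.14,0.08,-0.42,0],[-0.22,0.13,-0.5,0],[-0.3,0.17,-0.56,0],[-0.36,0.2,-0.62,0],[-0.39,0.207,-0.63,0],[-0.39,0.207,-0.63,0],[-0.39,0.207,-0.63,0]]'
python3 - <<'E'
from h import *
a=np.radians(8.5);L=np.array([.5166,-.1712])
Rm=np.array([[np.cos(a),np.sin(a)],[-np.sin(a),np.cos(a)]])
for n in ('wrist','top','scene'):
    c=cam(n)
    for r in vision.outline_of(n,'clip_a')[:5]:
        P=(px2w(c,np.argwhere(r['mask']),.1)[:,:2]-L)@Rm.T*1e3
        print(n,round(r['conf'],2),'x',np.percentile(P[:,0],[1,50,99]).round(1),'y',np.percentile(P[:,1],[1,50,99]).round(1),len(P))
for l in ['can','mug','loupe','film_a','book','brush']:
    r=vision.look_for('scene',l); print(l,[(round(q['conf'],2),np.round(q['point'])) for q in r[:2]])
E
```

```text
time: 28.35
position: [0.4763, -0.177, 0.2973]
tool_rot: [0.997, 0.073, -0.001, -0.001]
ft_force: [0.3, -0.2, -0.0]
grip_width: 0.0004
grip_force: 0.0
wrist 0.88 x [-83.3 -68.5 -53.1] y [44.9 62.3 79.3] 1306
wrist 0.8 x [-83.7 -68.8 -54.3] y [-78.8 -61.3 -43.7] 1330
wrist 0.7 x [52.3 68.  82.3] y [43.3 61.9 79.5] 1739
wrist 0.59 x [52.1 67.  81.1] y [-79.1 -61.7 -43.2] 1663
top 0.64 x [53.2 68.8 83.9] y [-79.5 -62.2 -44.9] 187
scene 0.85 x [ 53.8  85.1 114.7] y [42.5 59.3 75.6] 247
scene 0.84 x [ 50.3  80.9 112.2] y [-79.9 -64.4 -47.5] 276
scene 0.57 x [-83.6 -67.3 -52. ] y [-79.5 -63.6 -47.5] 105
scene 0.16 x [305.8 335.3 365.1] y [157.5 176.9 197.9] 370
can [(0.81, array([182., 452.])), (0.74, array([223., 217.]))]
mug [(0.98, array([239., 120.]))]
loupe [(0.28, array([274., 526.]))]
film_a [(0.66, array([322., 368.])), (0.59, array([316., 309.]))]
book [(0.69, array([273., 525.])), (0.27, array([225., 218.]))]
brush [(0.97, array([306., 122.])), (0.73, array([320., 311.]))]
```

All four clips measure the same flat, closed shape (edges at ±53 to ±83 mm). The bystanders still found at a fair confidence are where they were; the loupe was not found clearly in this view. Handing in.

```bash
python3 -c "
from rig import job
print(job.hand_in())"
```

```text
the job is handed in; nothing more can be done
None
```

The lid is on the box and all four clips snapped home in the order a, c, b, d, with the highest force I read about 15 N; the job is handed in, but no verdict came back.

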